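Close the batch: rack the spindles by length and zero the length counter

ROBOT

A 6-joint arm with a two-finger parallel gripper is mounted at the origin on the work surface. World frame = base frame: x ahead of the robot, y to its left, z up, the work surface at z = 0. Lengths are in m, angles in rad, forces in N, time in s.
With the tool pointing down it reaches from about 0.3 to 0.85 m from the base axis. Payload 4.2 kg.
Tool frame: the origin (TCP) lies midway between the tips of the shut fingers; the grasp point (between the pads) lies 19 mm behind it; z points along the fingers, y is the line along which they close (so a half turn about z gives the same grasp; the last joint's range is limited). The gripper opens to 91 mm and grips with 3 to 60 N. Pads are 32 mm wide; open, the fingers measure 118 mm over their backs; the gripper's body (76 mm by 178 mm) begins 60 mm behind the grasp point.
Start: joints at [-1.272, 0.32, 1.565, -0, 1.257, -0.02], TCP at [0.18, -0.546, 0.179] pointing down, gripper open.
Joint ranges: [-3.11, 3.11], [-0.84, 2.01], [0.21, 2.61], [-1.34, 4.49], [0.05, 2.63], [-2.56, 2.56]. Speed limits (rad/s): [2.57, 2.57, 3.14, 3.14, 3.14, 3.14].

INTERFACE

Orientations are given as a 3x3 rotation matrix whose columns are the frame's x, y, z axes.
In Python, from station import robot, viewer gives the robot as it stands. The module is installed in compiled form; this text tells all that it offers.
- The arm moves only by the shell command python3 -m jog 'ROWS' [FORCE]. ROWS is JSON, a list of rows, each a list of 5 numbers: the shift along the tool's x, y, z in mm, then the turn about the tool's z in rad, then the finger opening in mm, from 0 to 91.2. A call has 1 to 5 rows; each row shifts and turns the commanded pose from where the row before left it, along the tool's axes as they then stand; what a row does not reach is not made up. A row lasts 1/12 s, in which the tool goes at most 41.7 mm and 7.16 degrees, less where a joint would pass 70% of its speed; a pose out of reach is approached as far as the arm can. A call is refused whole if a number of a shift passes 41.7 or a number of a turn 0.125, either way. A call with a gripper value outside its range is refused whole. The fingers move at their own pace and stop on an object; FORCE is the grip in N (left out, the last holds). Time passes only in rows, so rows that do not move let the fingers close. It gives the time, the measured TCP pose, the force, the opening and the grip force at its end, in the units of the state.
- robot.get_state(): the state, without advancing time (a new reading comes with each control period).
- viewer.capture(name): name is "side" or "top"; returns the picture (420x560x3 uint8, blue, green, red); there is no depth.
- viewer.get_calibration(name): a dict with "fovy" (degrees; the focal length in pixels is half the picture's height over the tangent of half this angle, whatever the lens; pixels are square), "cx", "cy" (the principal point, pixels), "R" (3x3) and "t" (3): a world point X has camera coordinates R X + t. Camera axes: x right, y down, z forward; pixel columns grow to the right and rows downward; lengths in m; the calibration is good to about 2 mm. A picture is of the moment at which its call begins. get_calibration takes no time and is no camera call.
- robot.hand_in(): hands the job in; it is judged then, once.
The state is a dict: "clock": time; "q": joint angles; "joint_velocities": joint speeds; "effort": joint torques, N m; "ee_pos": TCP position; "eef_rot": TCP orientation; "force": force on the tool from outside, world axes, zero at the start; "wrist_torque": the same for the moment, N m; "gripper_width": opening from 0.0 (shut) to 1.0 (fully open); "finger_force": force on a finger pad.
Only numpy, scipy, OpenCV 4.12 (cv2) and the standard library are available. Lean on these libraries where they do the work, as an engineer would, in place of code of your own. Each camera call takes 0.05 s, during which the arm holds its last target. There are 200 camera calls.

TASK

This batch of turned spindles is finished. Lay the two loose spindles in the rack, each seated in the row made for its length, and turn the hand of the length counter back anticlockwise by its grip bar until it rests against its zero stop, ready for the next batch. Leave the spindle that is already in the rack and everything else on the bench where it is.

Things in the scene. Friction and masses are not known exactly. Their poses are not given: they have to be found in the camera images.
- counter: fixed length counter: grey sloped housing, 190 mm wide, 220 deep, 205 high, measuring wheel behind. Origin under its middle, on the bench; x away from its front. White dial, 168 mm across, sloping 35 degrees towards the front; its centre 120 mm above the origin. Ticks run clockwise from 12 o'clock, the upper edge. A thin guard stands 40 mm proud of the dial, 113 mm upslope of its centre
- counter_hand: the hand with its grip bar. Origin: dial centre, on its face; z along the turning axis, out of the dial; x towards the pointer's tip. Black bar 85 mm long (x), 18 wide, 10 to 46 mm above the dial, over a hub 40 across, 11 high. Steel pointer to 74 mm out, 9 mm high. Stiff (0.08 N m), stays where left; starts 1.9 to 3.7 rad clockwise of zero, blocked at 4.6; reset is positive about z
- bar_grip (a point): on the hand's turning axis, 32 mm above the dial: where to grip the bar across its 18 mm width (fingertips then clear the hub)
- pointer_tip (a point): on the hand's pointer, 70 mm from the axis, 6 mm above the dial
- zero_mark (a point): where pointer_tip is when the hand rests against its zero stop, an unyielding steel pin (8 mm thick, 14 mm tall) at 12 o'clock, 70 mm from the dial's centre, just anticlockwise of this point
- rack: fixed plywood rack, 225 mm (x) by 222 mm (y), base 10 mm thick; origin under its middle. Rows along x, 76 mm apart: short (+y), middle, long (-y). In a row the end blocks lie on rests 30 mm high, 22 mm long, between cheeks 44 mm apart (tops 42 mm high) and end stops (tops 56 mm high) 14 mm further apart than the spindle is long. Between the rests a row is open to the base, for the fingers
- row_short (a point): point in the short row of the rack where the centre of the 110 mm spindle lies when seated (47 mm above the rack's underside)
- row_middle (a point): point in the middle row of the rack where the centre of the 140 mm spindle lies when seated (47 mm above the rack's underside)
- row_long (a point): point in the long row of the rack where the centre of the 170 mm spindle lies when seated (47 mm above the rack's underside)
- spindle_short: the short one of the two loose spindles: turned wooden spindle lying on its flats, 110 mm long (its x axis): a round middle, 26 mm thick, between square end blocks 34 x 34 mm, each 22 mm long. Spindles differ only in length. Origin on its axis at mid-length, 17 mm above what it lies on
- spindle_long: the long one of the two loose spindles: turned wooden spindle lying on its flats, 170 mm long (its x axis): a round middle, 26 mm thick, between square end blocks 34 x 34 mm, each 22 mm long. Spindles differ only in length. Origin on its axis at mid-length, 17 mm above what it lies on
- spindle_middle: already seated in the rack's middle row, to be left there: turned wooden spindle lying on its flats, 140 mm long (its x axis): a round middle, 26 mm thick, between square end blocks 34 x 34 mm, each 22 mm long. Spindles differ only in length. Origin on its axis at mid-length, 17 mm above what it lies on
- tape: bystander: yellow tape measure, 70 x 40 x 66 mm
- sander: bystander: cork sanding block, 110 x 65 x 35 mm
- glue: bystander: white glue bottle, 64 mm across, 180 mm tall
- can: bystander: tin with yellow wrapper, 86 mm across, 100 mm tall
- bin_small: bystander: small open blue plastic bin, 120 x 100 x 55 mm
Mind the look-alikes: they are no part of the job. What is shaped like the spindle_long but green is not meant. What is shaped like the spindle_middle but purple is not meant.

How it is judged:
By the outcome, as a careful person would: the job done as asked, in the order asked, and still so for the second after the job is handed in, with the robot touching nothing.
It also fails if it takes over 72 s, if anything falls off the work surface, if the arm or the gripper's body presses on something with over 40 N, if the wrist force passes 120 N, or if a joint passes its speed limit or range.

## Working session

There is one attempt and no reset: what is moved stays moved. The work goes in short steps, Python scripts to look and compute and a shell command to move; the robot and the scene stay as the last step left them, time stands still between calls to the robot, and variables do not carry over. Pictures are saved under pics/ and viewed, at most 10 in all, crops included, and the job is handed in when it is done.

```bash
mkdir -p pics; ls; python3 - <<'E'
from station import robot, viewer
import cv2,numpy as np
np.set_printoptions(precision=4,suppress=True)
for n in("side","top"):
    im=viewer.capture(n); cv2.imwrite(f"pics/{n}0.png",im); c=viewer.get_calibration(n); print(n,c)
print(robot.get_state())
E
```

```text
pics
side {'fovy': 56.90121962983176, 'cx': 277.9296751005387, 'cy': 206.23873718308562, 'R': array([[-0.8859, -0.4637,  0.0116],
       [-0.3129,  0.5788, -0.753 ],
       [ 0.3425, -0.6708, -0.6579]]), 't': array([0.4617, 0.2553, 0.9748])}
top {'fovy': 57.8373943098448, 'cx': 281.11669310246845, 'cy': 213.27206796092008, 'R': array([[-0.0237, -0.9997, -0.0033],
       [-0.9977,  0.0239, -0.0637],
       [ 0.0638,  0.0018, -0.998 ]]), 't': array([0.0254, 0.5219, 1.2813])}
{'clock': 0.1, 'q': array([-1.272 ,  0.3202,  1.5655,  0.    ,  1.2574, -0.02  ]), 'joint_velocities': array([ 0.0005, -0.0017, -0.0033,  0.0005,  0.0001, -0.0004]), 'effort': array([  0.0012, -41.3334, -23.2508,   0.073 ,   0.0421,  -0.0001]), 'ee_pos': array([ 0.1801, -0.5456,  0.1783]), 'eef_rot': array([[ 0.9496,  0.3134, -0.0005],
       [ 0.3134, -0.9496,  0.0015],
       [ 0.    , -0.0016, -1.    ]]), 'force': array([-0.0218,  0.3861, -0.7531]), 'wrist_torque': array([ 0.0146, -0.0092, -0.0022]), 'finger_force': 0.0, 'gripper_width': 0.9966433186998374}
```

View pics/side0.png

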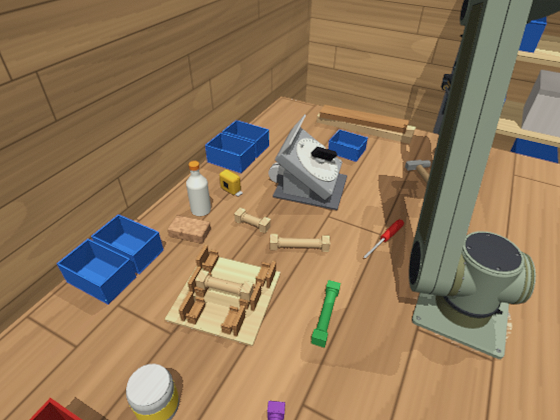

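View pics/top0.png

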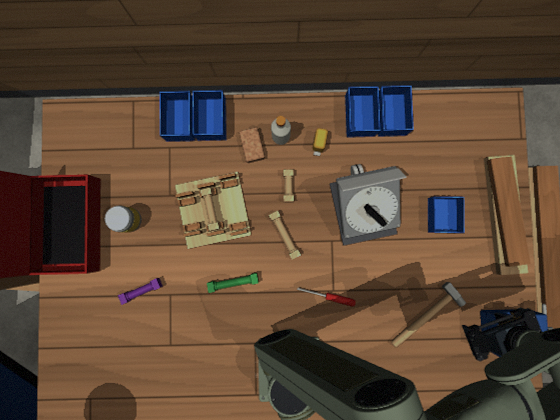

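View crops.

Spindles of wood colour: short at top (289,186), long at (285,235). The third lies in the rack at (210,207). Green (233,283) and purple (141,291) are the look-alikes and are excluded by colour. I'll confirm in crops.

```bash
python3 - <<'E'
import cv2
t=cv2.imread("pics/top0.png"); s=cv2.imread("pics/side0.png")
def crop(im,x0,y0,x1,y1,k,n):
    c=cv2.resize(im[y0:y1,x0:x1],None,fx=k,fy=k,interpolation=cv2.INTER_CUBIC)
    for x in range(-(-x0//20)*20,x1,20): cv2.line(c,(int((x-x0+.5)*k),0),(int((x-x0+.5)*k),6),(0,0,255),1);cv2.putText(c,str(x),(int((x-x0+.5)*k)-10,18),0,.38,(0,0,255),1)
    for y in range(-(-y0//20)*20,y1,20): cv2.line(c,(0,int((y-y0+.5)*k)),(6,int((y-y0+.5)*k)),(0,0,255),1);cv2.putText(c,str(y),(8,int((y-y0+.5)*k)+4),0,.38,(0,0,255),1)
    cv2.imwrite(n,c);print(c.shape)
crop(t,170,155,310,265,5.4,"pics/tc1.png")
crop(s,165,190,345,340,4,"pics/sc1.png")
crop(t,325,155,415,250,6,"pics/tc2.png")
crop(s,265,110,355,210,6,"pics/sc2.png")
E
```

```text
(594, 756, 3)
(600, 720, 3)
(570, 540, 3)
(600, 540, 3)
```

View pics/tc1.png

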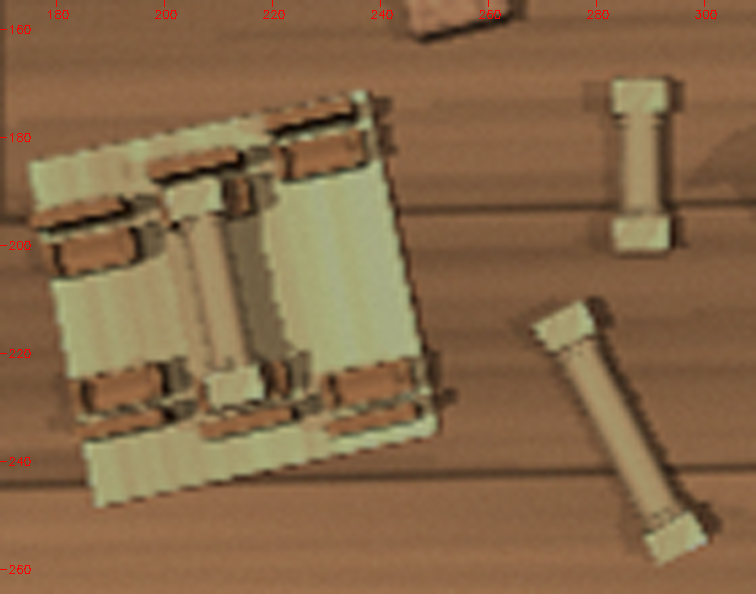

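View pics/sc1.png

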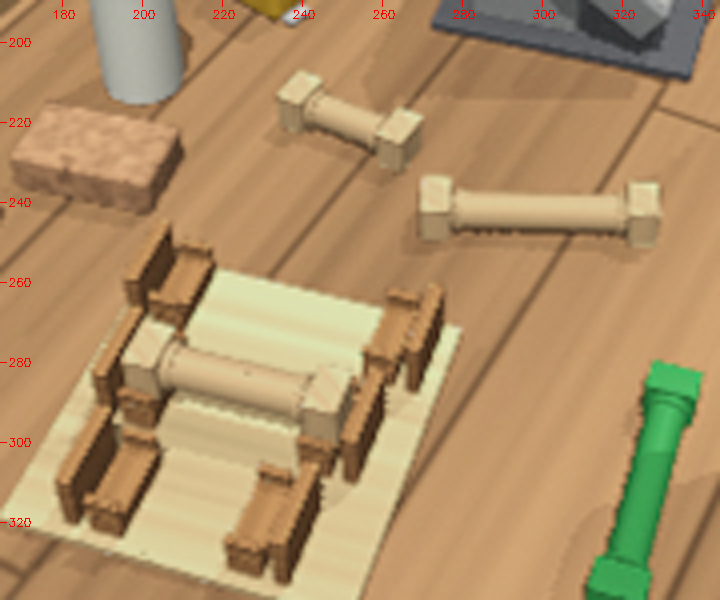

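View pics/tc2.png

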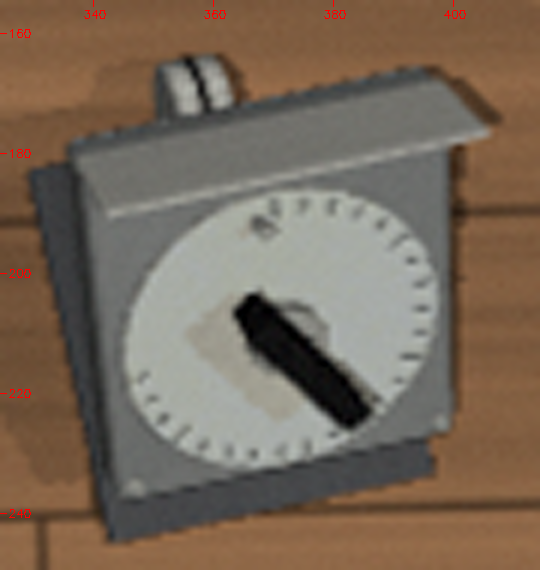

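View pics/sc2.png

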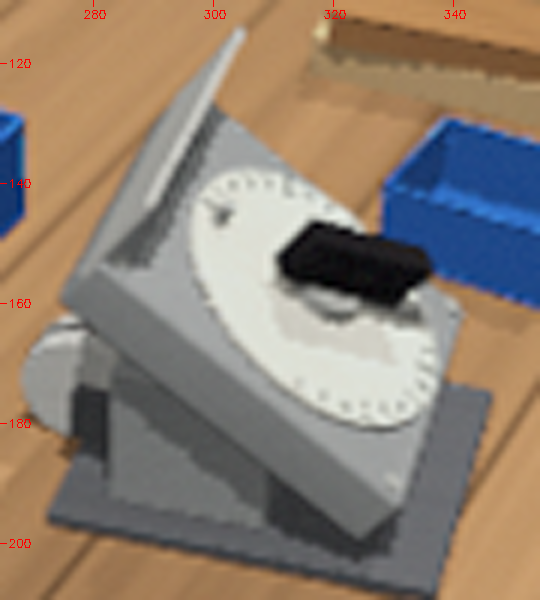

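The crops show the two plain wood spindles: short at top px (288,185), long at (284,235). The rack's shortest stop gap is on the left (+y) and its longest on the right. The hand's pointer is at about 4:30, roughly 2.3 rad clockwise of the pin. Next step is to triangulate.

```bash
cat > h.py <<'E'
import numpy as np, cv2
from scipy.optimize import least_squares
from station import robot, viewer
np.set_printoptions(precision=4,suppress=True)
C={}
for n in("side","top"):
    c=viewer.get_calibration(n); f=210/np.tan(np.radians(c["fovy"]/2)); C[n]=(c,f)
def proj(n,X):
    c,f=C[n]; p=np.atleast_2d(X)@c["R"].T+c["t"]; return p[:,:2]/p[:,2:]*f+[c["cx"],c["cy"]]
def tri(pt,ps):
    return least_squares(lambda X:np.r_[proj("top",X)[0]-pt,proj("side",X)[0]-ps],[.5,0,.05])
def ray(n,px,z):
    c,f=C[n]; d=c["R"].T@[(px[0]-c["cx"])/f,(px[1]-c["cy"])/f,1]; o=-c["R"].T@c["t"]; return o+d*(z-o[2])/d[2]
E
python3 - <<'E'
from h import *
T=lambda x,y:np.array([x/5.4+169.5,y/5.4+154.5]); S=lambda x,y:np.array([x/4+164.5,y/4+189.5])
for n,(a,b,A,B),z in [("short",(T(640,97),T(641,232),S(301,87),S(399,121)),.034),("long",(T(565,325),T(675,538),S(436,189),S(643,196)),.034),("mid",(T(194,200),T(234,386),S(155,343),S(331,384)),.064)]:
    r=[tri(a,A),tri(b,B)]; P=[q.x for q in r]; d=P[0]-P[1]
    R=[ray("top",a,z),ray("top",b,z)]; e=R[0]-R[1]; Q=[ray("side",A,z),ray("side",B,z)];g=Q[0]-Q[1]
    print(n,"tri",P[0],P[1],"ctr",(P[0]+P[1])/2,"len",np.linalg.norm(d)+.022,"yaw",np.arctan2(d[1],d[0]),"cost",[q.cost for q in r])
    print("  top@z",(R[0]+R[1])/2,np.linalg.norm(e)+.022,np.arctan2(e[1],e[0]),"side@z",(Q[0]+Q[1])/2,np.linalg.norm(g)+.022,np.arctan2(g[1],g[0]))
c=[ray("top",T(*p),.01) for p in((33,162),(367,92),(437,430),(97,505))]; c=np.array(c)
print("rack",c.mean(0),np.linalg.norm(c-np.roll(c,1,0),axis=1)); d=c[0]+c[1]-c[2]-c[3];print("yaw",np.arctan2(d[1],d[0]))
for p,w in((( 461,328),2),((218,268),1),((2,515),0)): print(tri(T(*((33,162),(367,92),(437,430),(97,505))[w]),S(*p)).x)
# dial
obs={}
for n,(x0,y0,x1,y1) in(("top",(325,180,410,245)),("side",(285,130,350,190))):
    im=cv2.imread(f"pics/{n}0.png")[y0:y1,x0:x1].astype(int); v=im.min(2); m=((v>150)&(im.max(2)-v<50)).astype(np.uint8)
    k,l,s,_=cv2.connectedComponentsWithStats(m); m=(l==1+np.argmax(s[1:,4])).astype(np.uint8)
    cc=max(cv2.findContours(m,0,1)[0],key=len); h=cv2.convexHull(cc)[:,0].astype(float)+[x0,y0]
    obs[n]=h; print(n,s[1:,4].max(),cv2.fitEllipse(h.astype(np.float32)),len(h))
a=np.linspace(0,2*np.pi,361)
def circ(p,tilt):
    x,y,z,w=p; u=np.array([np.cos(w)*np.cos(tilt),np.sin(w)*np.cos(tilt),np.sin(tilt)]); v=np.array([-np.sin(w),np.cos(w),0]); return np.array([x,y,z])+.084*(np.outer(np.cos(a),u)+np.outer(np.sin(a),v))
def res(p):
    r=[]
    for n,h in obs.items():
        q=proj(n,circ(p,p[4])).astype(np.float32).reshape(-1,1,2); r+=[cv2.pointPolygonTest(q,tuple(map(float,t)),True)-.5 for t in h]
    return r
s=least_squares(res,[.5,-.25,.12,.2,np.radians(35)],x_scale=[.01,.01,.01,.1,.1],loss="soft_l1",diff_step=1e-3); print("dial x y z yaw tilt",s.x,np.degrees(s.x[4]),"rms",np.sqrt(np.mean(np.array(res(s.x))**2)))
f=lambda p:res(np.r_[p[:2],.12,p[2],np.radians(35)])
s2=least_squares(f,[s.x[0],s.x[1],s.x[3]],loss="soft_l1",diff_step=1e-3); print("fixed z,tilt",s2.x,"rms",np.sqrt(np.mean(np.array(f(s2.x))**2)))
E
```

```text
short tri [ 0.66   -0.0134  0.034 ] [ 0.5739 -0.0121  0.0378] ctr [ 0.6169 -0.0128  0.0359] len 0.10821266589300652 yaw -0.01498399139954922 cost [np.float64(0.0404869232256516), np.float64(0.0011645465591065246)]
  top@z [ 0.6168 -0.013   0.034 ] 0.10720159797590584 -0.01754751319327858 side@z [ 0.6183 -0.0144  0.034 ] 0.10662235459811328 0.028048336798279394
long tri [0.5168 0.0365 0.0371] [ 0.384  -0.0282  0.036 ] ctr [0.4504 0.0041 0.0365] len 0.16975501262551207 yaw 0.45372246943572975 cost [np.float64(0.00032203441751369166), np.float64(0.03911298617030993)]
  top@z [0.4501 0.004  0.034 ] 0.1708208414275018 0.453152924161788 side@z [0.4516 0.002  0.034 ] 0.16959787660278264 0.44646675848684025
mid tri [0.5959 0.2604 0.0643] [0.482  0.2373 0.0668] ctr [0.539  0.2488 0.0656] len 0.13818225921935587 yaw 0.20046150531995344 cost [np.float64(0.16835065404593064), np.float64(0.049051002390053056)]
  top@z [0.5401 0.2497 0.064 ] 0.13868640591100953 0.1991578751843218 side@z [0.539  0.2476 0.064 ] 0.1370666134166143 0.21521851716515267
rack [0.5418 0.2476 0.01  ] [0.2229 0.218  0.2209 
[... 271 characters left out ...]
.791622161865234, 71.4126205444336), 135.09613037109375) 14Traceback (most recent call last):
  File "<stdin>", line 26, in <module>
    return func(*args, **kwargs)
    vector_fun = VectorFunction(
        fun_wrapped,
    ...<6 lines>...
        workers=workers
    )
    self._update_fun()
    ~~~~~~~~~~~~~~~~^^
    self.f = self.fun_wrapped(xp_copy(self.x))
             ~~~~~~~~~~~~~~~~^^^^^^^^^^^^^^^^^
    return np.atleast_1d(self.fun(x))
                         ~~~~~~~~^^^
    return self.f(x, *self.args, **self.kwargs)
           ~~~~~~^^^^^^^^^^^^^^^^^^^^^^^^^^^^^^
  File "<stdin>", line 24, in res
  File "<stdin>", line 20, in circ
ValueError: too many values to unpack (expected 4)
```

```bash
cat >> h.py <<'E'
def to(x,y,z,phi):
    s=robot.get_state(); R=s["eef_rot"]; d=R.T@(np.array([x,y,z])-s["ee_pos"])*1e3; p=np.arctan2(R[1,0],R[0,0]); t=(p-phi+np.pi/2)%np.pi-np.pi/2
    print("shift mm",d,"turn",t,"| pos",s["ee_pos"],"phi",p,"q6",s["q"][5],"F",s["force"],"w",s["gripper_width"]*91.2,"ff",s["finger_force"],"t",s["clock"])
E
python3 -m jog '[[0,0,-36,0,91],[0,0,-36,0,91],[0,0,-36,0,91],[0,0,-36,0,91],[0,0,0,0,91]]'
python3 -m jog '[[32,-20,0,0,91],[32,-20,0,0,91],[32,-20,0,0,91],[32,-20,0,0,91],[32,-20,0,0,91]]'
python3 -m jog '[[32,-20,0,0,91],[32,-20,0,0,91],[32,-20,0,0,91],[32,-20,0,0,91],[32,-20,0,0,91]]'
python3 -m jog '[[32,-20,0,0,91],[32,-20,0,0,91],[32,-20,0,0,91],[32,-20,0,0,91],[32,-20,0,0,91]]'
python3 - <<'E'
from h import *
to(.617,-.0133,.15,-.01)
E
```

```text
clock: 0.52
ee_pos: [0.1811, -0.5487, 0.3307]
eef_rot: [[0.95, 0.313, 0.004], [0.313, -0.95, -0.013], [-0.0, 0.014, -1.0]]
force: [0.3, -0.6, 0.2]
gripper_width: 0.997
finger_force: 0.0
clock: 0.93
ee_pos: [0.3014, -0.3993, 0.3225]
eef_rot: [[0.95, 0.313, -0.0], [0.313, -0.95, 0.001], [-0.0, -0.001, -1.0]]
force: [-0.1, -0.2, 0.4]
gripper_width: 0.998
finger_force: 0.0
clock: 1.35
ee_pos: [0.422, -0.2541, 0.3226]
eef_rot: [[0.95, 0.313, -0.0], [0.313, -0.95, 0.0], [-0.0, -0.0, -1.0]]
force: [0.7, -0.3, 0.5]
gripper_width: 0.999
finger_force: 0.0
clock: 1.77
ee_pos: [0.5427, -0.1089, 0.3225]
eef_rot: [[0.95, 0.314, -0.001], [0.314, -0.95, -0.0], [-0.001, -0.0, -1.0]]
force: [0.3, -0.4, -0.1]
gripper_width: 1.0
finger_force: 0.0
shift mm [100.6496 -67.493  172.4291] turn 0.32903749427421536 | pos [ 0.5427 -0.1089  0.3225] phi 0.3190374942742154 q6 1.0330155753153747 F [ 0.3166 -0.4014 -0.1195] w 91.21968889705961 ff 0.0 t 1.7667
```

```bash
python3 -m jog '[[25,-17,0,0,91],[25,-17,0,0,91],[25,-17,0,0,91],[0,0,40,0.11,91],[0,0,40,0.11,91]]' >/dev/null
python3 -m jog '[[0,0,40,0.11,91],[0,0,40,0,91],[0,0,0,0,91],[0,0,0,0,91],[0,0,0,0,91]]' >/dev/null
python3 - <<'E'
from h import *
to(.617,-.0133,.004,-.01)
im=viewer.capture("top"); cv2.imwrite("pics/top1.png",im)
E
```

```text
shift mm [ 17.1526 -25.9093 161.3381] turn -0.0010084074510885443 | pos [ 0.5989 -0.039   0.1653] phi -0.011008407451088524 q6 1.49775045587417 F [-0.0546  0.058   0.73  ] w 90.995654155061 ff 0.0 t 2.6
```

```bash
python3 -m jog '[[17,-26,0,0,91],[0,0,40,0,91],[0,0,40,0,91],[0,0,30,0,91],[0,0,30,0,91]]' >/dev/null
python3 -m jog '[[0,0,15,0,91],[0,0,6,0,91],[0,0,0,0,91],[0,0,0,0,0],[0,0,0,0,0]]' 25
python3 -m jog '[[0,0,0,0,0],[0,0,0,0,0],[0,0,0,0,0],[0,0,0,0,0],[0,0,0,0,0]]'
python3 - <<'E'
from h import *
to(.617,-.0133,.004,-.01)
E
```

```text
clock: 3.48
ee_pos: [0.6168, -0.0131, 0.0046]
eef_rot: [[1.0, -0.011, 0.005], [-0.011, -1.0, -0.0], [0.005, 0.0, -1.0]]
force: [-1.0, 0.7, 0.5]
gripper_width: 0.882
finger_force: 0.0
clock: 3.9
ee_pos: [0.6146, -0.013, 0.0023]
eef_rot: [[1.0, -0.011, 0.0], [-0.011, -1.0, -0.0], [0.0, 0.0, -1.0]]
force: [-0.1, 0.5, -0.2]
gripper_width: 0.518
finger_force: 0.0
shift mm [ 2.3698  0.2801 -1.7261] turn -0.0011307055466882598 | pos [ 0.6146 -0.013   0.0023] phi -0.011130705546688316 q6 1.5422408773388112 F [-0.0708  0.4626 -0.2251] w 47.21722631165608 ff 0.0 t 3.9
```

```bash
python3 -m jog '[[0,0,0,0,0],[0,0,0,0,0],[0,0,0,0,0],[0,0,0,0,0],[0,0,0,0,0]]' | tail -2
python3 -m jog '[[0,0,0,0,0],[0,0,0,0,0],[0,0,-20,0,0],[0,0,-40,0,0],[0,0,-40,0,0]]'
python3 - <<'E'
from h import *
to(.527,.3227,.15,.185)
im=viewer.capture("side"); cv2.imwrite("pics/side1.png",cv2.resize(im[100:340,100:380],None,fx=2.5,fy=2.5))
E
```

```text
gripper_width: 0.15
finger_force: 0.0
clock: 4.73
ee_pos: [0.613, -0.0129, 0.1016]
eef_rot: [[1.0, -0.011, -0.005], [-0.011, -1.0, 0.0], [-0.005, -0.0, -1.0]]
force: [1.7, 0.8, 0.7]
gripper_width: 0.005
finger_force: 0.0
shift mm [ -89.9876 -334.639   -47.9906] turn -0.19616949511252302 | pos [ 0.613  -0.0129  0.1016] phi -0.01116949511252304 q6 1.5422460416981147 F [1.7475 0.7707 0.7347] w 0.4163965146881683 ff 0.0 t 4.7333
```

View pics/side1.png

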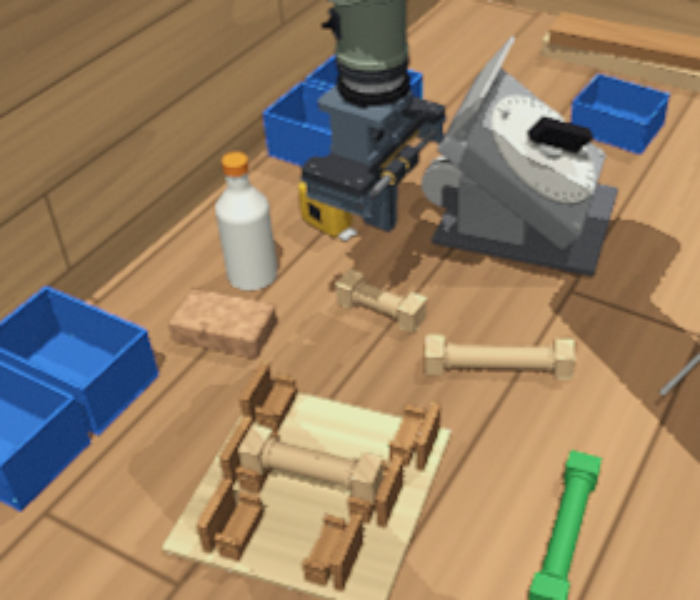

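The grip closed on nothing and the spindle is still at its place (side px (252,220)). The fingertips show at about side px (250,190). I'll compare that with the projected TCP.

```bash
python3 - <<'E'
from h import *
s=robot.get_state(); p=s["ee_pos"]; print(p, proj("side",p),proj("top",p),"base",proj("side",[0,0,0]),proj("top",[0,0,0]), "spindle",proj("side",[.617,-.0133,.017]))
im=viewer.capture("top"); a=cv2.resize(im[130:260,240:400],None,fx=2.5,fy=2.5)
im=viewer.capture("side"); b=cv2.resize(im[130:260,200:360],None,fx=2.5,fy=2.5); cv2.imwrite("pics/both2.png",np.hstack([a[:, :],b]))
E
```

```text
[ 0.6194 -0.0131  0.1118] [[250.4149 195.7797]] [[288.5104 180.7269]] base [[461.4871 307.7388]] [[288.6666 368.1072]] spindle [[252.2147 219.9101]]
```

View pics/both2.png

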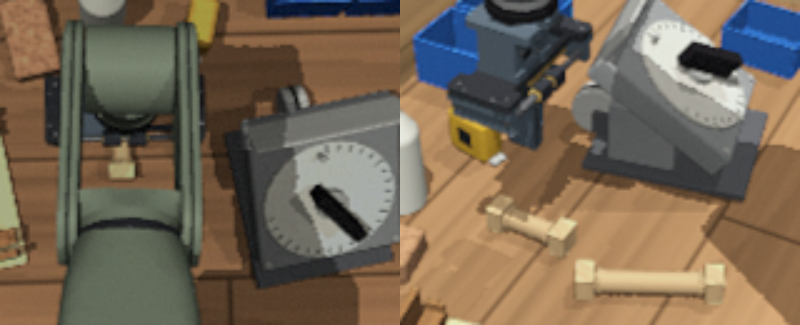

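The tips sit about 8 px above the projected TCP, roughly 30 mm too high. With the empty grip, that suggests the fingertips really end above the reported TCP. I'll check by touching the bare bench with shut fingers.

```bash
python3 -m jog '[[-34,9,0,0,0],[-34,9,0,0,0],[-33,9,0,0,0],[0,0,30,0,0],[0,0,30,0,0]]' | grep pos
python3 -m jog '[[0,0,30,0,0],[0,0,0,0,0],[0,0,0,0,0],[0,0,0,0,0],[0,0,0,0,0]]' | egrep 'pos|force:'
python3 -m jog '[[0,0,3,0,0],[0,0,3,0,0],[0,0,3,0,0],[0,0,0,0,0],[0,0,0,0,0]]' | egrep 'pos|force:'
python3 -m jog '[[0,0,2,0,0],[0,0,2,0,0],[0,0,0,0,0],[0,0,0,0,0]]' | egrep 'pos|force:'
python3 - <<'E'
from h import *
to(.617,-.0133,.004,-.01)
E
```

```text
ee_pos: [0.5122, -0.0393, 0.0424]
ee_pos: [0.5147, -0.0389, 0.0135]
force: [-0.2, 0.4, -0.3]
finger_force: 0.0
ee_pos: [0.5131, -0.0388, 0.0029]
force: [-1.0, 0.5, -0.9]
finger_force: 0.0
ee_pos: [0.5131, -0.0389, -0.0011]
force: [-1.1, 0.5, 0.9]
finger_force: 0.0
shift mm [103.5828 -26.7113  -5.162 ] turn -0.0011601520466069104 | pos [ 0.5131 -0.0389 -0.0011] phi -0.011160152046606938 q6 1.4842174456993231 F [-1.0713  0.4962  0.8759] w 0.35913012556657997 ff 0.0 t 6.4667
```

```bash
for i in 1; do python3 -m jog '[[0,0,3,0,0],[0,0,3,0,0],[0,0,0,0,0]]' | egrep 'pos|^force:'
python3 -m jog '[[0,0,3,0,0],[0,0,3,0,0],[0,0,0,0,0]]' | egrep 'pos|^force:'; done
```

```text
ee_pos: [0.5127, -0.0388, -0.0076]
force: [-0.7, -0.6, -0.1]
ee_pos: [0.5127, -0.0388, -0.0136]
force: [-0.7, -0.2, -0.7]
```

```bash
python3 - <<'E'
from h import *
im=viewer.capture("side"); p=robot.get_state()["ee_pos"]; print(p,proj("side",p)); cv2.imwrite("pics/side3.png",cv2.resize(im[150:260,220:360],None,fx=5,fy=5,interpolation=cv2.INTER_CUBIC))
E
```

```text
[ 0.5129 -0.0388 -0.0134] [[286.1515 233.1859]]
```

View pics/side3.png

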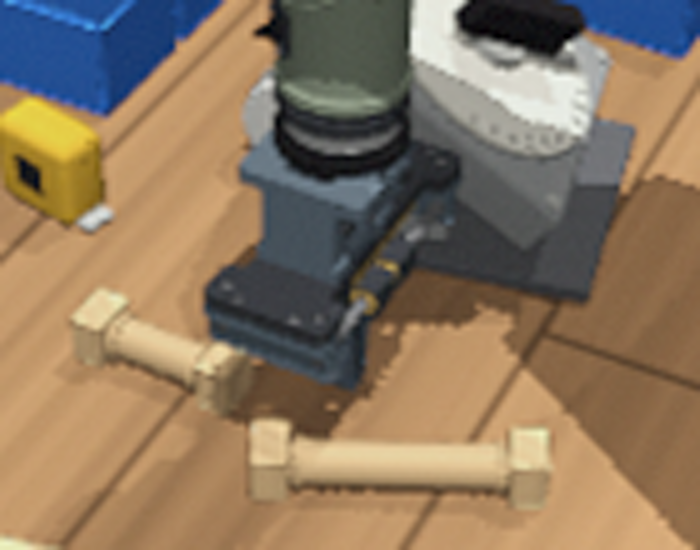

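```bash
python3 - <<'E'
from h import *
for z in(.04,.06,.08,.1): print(z,proj("side",[[.475,.05,z],[.551,.05,z],[.475,-.018,z],[.475,-.0255,z]]).round(1).tolist())
E
```

```text
0.04 [[284.5, 244.2], [260.7, 234.9], [295.1, 229.1], [296.2, 227.5]]
0.06 [[284.6, 239.2], [260.5, 229.9], [295.4, 224.1], [296.5, 222.5]]
0.08 [[284.8, 234.0], [260.4, 224.8], [295.7, 219.0], [296.8, 217.4]]
0.1 [[285.0, 228.8], [260.3, 219.5], [296.0, 213.7], [297.1, 212.2]]
```

Body's lower edge stands at about z 0.105, where the reported pose predicts 0.066, so the tool really is some 30–40 mm higher. I'll keep feeling for the bench.

```bash
python3 -m jog '[[0,0,3,0,0],[0,0,3,0,0],[0,0,0,0,0]]' | egrep 'pos|^force:'
python3 -m jog '[[0,0,2,0,0],[0,0,2,0,0],[0,0,0,0,0]]' | egrep 'pos|^force:'
python3 -m jog '[[0,0,2,0,0],[0,0,0,0,0]]' | egrep 'pos|^force:'
```

```text
ee_pos: [0.5128, -0.0388, -0.0195]
force: [-0.2, 0.0, 0.9]
ee_pos: [0.513, -0.0388, -0.0233]
force: [-0.2, 0.1, 0.1]
ee_pos: [0.5131, -0.0388, -0.0252]
force: [-0.2, -0.6, -0.6]
```

```bash
python3 -m jog '[[0,0,2,0,0],[0,0,2,0,0],[0,0,0,0,0]]' | egrep 'pos|^force:'
python3 -m jog '[[0,0,2,0,0],[0,0,0,0,0]]' | egrep 'pos|^force:'
python3 -m jog '[[0,0,2,0,0],[0,0,0,0,0]]' | egrep 'pos|^force:'
```

```text
ee_pos: [0.513, -0.0388, -0.0293]
force: [0.9, -0.1, -0.7]
ee_pos: [0.513, -0.0388, -0.0313]
force: [-0.9, 0.8, -0.3]
ee_pos: [0.5131, -0.0388, -0.0332]
force: [0.4, -0.7, -0.4]
```

```bash
python3 -m jog '[[0,0,2,0,0],[0,0,0,0,0]]' | egrep 'pos|^force:'
python3 -m jog '[[0,0,2,0,0],[0,0,0,0,0]]' | egrep 'pos|^force:'
python3 -m jog '[[0,0,2,0,0],[0,0,0,0,0]]' | egrep 'pos|^force:'
python3 - <<'E'
from h import *
im=viewer.capture("side"); cv2.imwrite("pics/side4.png",im)
a=cv2.imread("pics/side0.png").astype(int); 
d=np.abs(im.astype(int)-a).max(2)
g=(d>25)[:, 225:330]
# lowest changed row per column, dark bluish (gripper) only
b=im.astype(int); dark=(b[:,:,0]>=b[:,:,2]-5)&(b.max(2)<130)&(d>25)
for x in range(255,312,4):
    r=np.where(dark[180:245,x])[0]; print(x,r.max()+180 if len(r) else None,end="; ")
E
```

```text
ee_pos: [0.5136, -0.0389, -0.0346]
force: [-0.4, 0.2, 3.3]
ee_pos: [0.5136, -0.0389, -0.0347]
force: [-3.9, 0.8, 20.6]
ee_pos: [0.5137, -0.0389, -0.0347]
force: [-10.8, 1.2, 36.6]
255 None; 259 None; 263 222; 267 225; 271 226; 275 227; 279 229; 283 231; 287 231; 291 230; 295 217; 299 207; 303 202; 307 202; 311 202;
```

The bench is felt at reported z = -34.5 mm, so real tip height = reported + 34.5 mm. I'll redo the grasp with that correction, and then check the sideways offset on the held spindle.

```bash
python3 -m jog '[[0,0,-30,0,91],[0,0,-40,0,91],[0,0,-40,0,91],[26,-7,0,0,91],[26,-7,0,0,91]]' 25 | egrep 'pos|^force:'
python3 -m jog '[[26,-7,0,0,91],[26,-6,0,0,91],[0,0,0,0,91],[0,0,0,0,91],[0,0,0,0,91]]' >/dev/null
python3 - <<'E'
from h import *
to(.617,-.0133,-.031,-.01)
print(proj("top",[[.6194,-.0131,.225],[.6194,-.0131,.3]]))
E
```

```text
ee_pos: [0.5673, -0.0256, 0.0746]
force: [-0.2, -1.2, -0.3]
shift mm [  0.7909   0.2239 101.3509] turn -0.0010703115943582198 | pos [ 0.6164 -0.0131  0.0704] phi -0.01107031159435815 q6 1.5423112869234983 F [-0.9063  0.4266  0.4386] w 64.3981399764962 ff 0.0 t 9.65
[[289.1296 174.8797]
 [289.6251 170.287 ]]
```

```bash
python3 -m jog '[[0,0,0,0,91],[0,0,0,0,91],[0,0,20,0,91],[0,0,30,0,91],[0,0,25,0,91]]' | egrep 'pos|^force:|width'
python3 -m jog '[[0,0,15,0,91],[0,0,8,0,91],[0,0,2,0,40],[0,0,0,0,40],[0,0,0,0,40]]' 25 | egrep 'pos|^force:|width'
python3 -m jog '[[0,0,0,0,0],[0,0,0,0,0],[0,0,0,0,0],[0,0,0,0,0],[0,0,0,0,0]]' | egrep 'pos|^force:|width'
python3 -m jog '[[0,0,0,0,0],[0,0,0,0,0],[0,0,0,0,0],[0,0,0,0,0],[0,0,0,0,0]]' | egrep 'pos|force:|width'
```

```text
ee_pos: [0.6171, -0.0133, -0.0042]
force: [-0.4, -0.4, 0.2]
gripper_width: 0.997
ee_pos: [0.6184, -0.0131, -0.0277]
force: [-0.1, -0.8, 0.2]
gripper_width: 0.81
ee_pos: [0.6177, -0.013, -0.0287]
force: [-0.2, -0.1, 0.5]
gripper_width: 0.444
ee_pos: [0.6175, -0.013, -0.029]
force: [0.3, -0.2, 0.3]
gripper_width: 0.285
finger_force: 25.0
```

Gripped at 26.0 mm, which is the spindle's middle. Next I'll lift it and carry it to the short row.

```bash
python3 -m jog '[[0,0,-30,0,0],[0,0,-40,0,0],[0,0,-40,0,0],[0,0,-38,0,0],[0,0,0,0,0]]' | egrep 'width|finger_force'
python3 -m jog '[[-10,-37,0,0,0],[-10,-37,0,0,0],[-10,-37,0,0,0],[-10,-37,0,0,0],[-10,-37,0,0,0]]' >/dev/null
python3 -m jog '[[-11,-37,0,0,0],[-11,-37,0,0,0],[-11,-37,0,0,0],[-11,-37,0,0,0],[0,0,0,-0.1,0]]' >/dev/null
python3 -m jog '[[0,0,0,-0.1,0],[0,0,0,0,0],[0,0,0,0,0],[0,0,0,0,0]]' >/dev/null
python3 - <<'E'
from h import *
to(.527,.3227,.0,.185)
for n in("side","top"):
    im=viewer.capture(n); cv2.imwrite(f"pics/{n}5.png",im)
    a=cv2.imread(f"pics/{n}0.png")
E
```

```text
gripper_width: 0.275
finger_force: 25.0
shift mm [  0.1693  -2.1643 118.7166] turn 0.001112670353266676 | pos [0.5273 0.3206 0.1187] phi 0.18611267035326676 q6 1.9124441840439226 F [-0.1429 -0.4123 -1.1596] w 25.426051080131916 ff 24.998571574687958 t 12.9
```

```bash
python3 - <<'E'
from h import *
T=lambda x,y:np.array([x/5.4+169.5,y/5.4+154.5])
w=.185; r=np.array([np.cos(w),np.sin(w)]); v=np.array([-r[1],r[0]])
for n,a,b in(("short",(96,251),(122,389)),("long",(324,157),(371,384))):
    A=ray("top",T(*a),.036)[:2];B=ray("top",T(*b),.036)[:2]; d=A-B; print(n,(A+B)/2,np.arctan2(d[1],d[0]),np.linalg.norm(d))
c=np.array([.541,.248]); print(c+.076*v,c-.076*v)
for n,a,b in(("short",(83,215),(125,426)),("mid",(195,164),(248,424)),("long",(312,116),(374,418))):
    A=ray("top",T(*a),.056)[:2];B=ray("top",T(*b),.056)[:2]; d=A-B; print(n,"stops",(A+B)/2,np.arctan2(d[1],d[0]),np.linalg.norm(d))
E
```

```text
short [0.5269 0.3207] 0.17705036773903488 0.08796145189653155
long [0.5545 0.1716] 0.18740226247305447 0.1453996392939194
[0.527  0.3227] [0.555  0.1733]
short stops [0.5255 0.3189] 0.1873922225884087 0.13266814958738693
mid stops [0.5402 0.2467] 0.18827777198457007 0.16375010598027753
long stops [0.5551 0.1718] 0.18584706826292965 0.1903889291551327
```

```bash
python3 -m jog '[[0,0,35,0,0],[0,0,30,0,0],[0,0,20,0,0],[0,0,10,0,0],[0,0,0,0,0]]' | egrep 'pos|^force:'
python3 -m jog '[[0,0,6,0,0],[0,0,6,0,0],[0,0,0,0,0],[0,0,5,0,0],[0,0,0,0,0]]' | egrep 'pos|^force:'
python3 -m jog '[[0,0,2,0,0],[0,0,0,0,0],[0,0,2,0,0],[0,0,0,0,0]]' | egrep 'pos|^force:'
```

```text
ee_pos: [0.5259, 0.3197, 0.0216]
force: [-0.5, 0.9, -0.5]
ee_pos: [0.5272, 0.321, 0.0069]
force: [0.3, 1.0, 0.3]
ee_pos: [0.5272, 0.321, 0.0029]
force: [0.4, -1.0, -1.3]
```

```bash
python3 -m jog '[[0,0,1,0,0],[0,0,1,0,0],[0,0,0,0,0]]' | egrep 'pos|^force:'
python3 -m jog '[[0,0,1,0,0],[0,0,1,0,0],[0,0,0,0,0]]' | egrep 'pos|^force:'
```

```text
ee_pos: [0.5274, 0.3211, 0.0011]
force: [0.0, 0.5, -0.3]
ee_pos: [0.5274, 0.3211, 0.001]
force: [-2.5, -1.9, 10.8]
```

Contact came at z = 1 mm, exactly the seated height. Release and retreat, then go to the long spindle.

```bash
python3 -m jog '[[0,0,0,0,50],[0,0,0,0,50],[0,0,0,0,50],[0,0,0,0,50],[0,0,-8,0,50]]' | egrep 'pos|^force:|width'
python3 -m jog '[[0,0,-35,0,50],[0,0,-40,0,91],[0,0,-40,0,91],[0,0,0,0,91]]' >/dev/null
python3 - <<'E'
from h import *
to(.4505,.0035,-.029,.452)
cv2.imwrite("pics/side6.png",viewer.capture("side"))
E
```

```text
ee_pos: [0.526, 0.3203, 0.0055]
force: [0.4, -0.2, -0.2]
gripper_width: 0.548
shift mm [-142.8478  300.2274  156.4076] turn -0.26327644582416987 | pos [0.5322 0.3239 0.1313] phi 0.18872355417583025 q6 1.9103600132631213 F [0.8329 0.5989 1.2839] w 67.27887461866959 ff 0.0 t 15.4167
```

```bash
python3 -m jog '[[-17,37,0,0,91],[-17,37,0,0,91],[-17,37,0,0,91],[-17,37,0,0,91],[-17,37,0,0,91]]' >/dev/null
python3 -m jog '[[-16,37,0,0,91],[-16,37,0,0,91],[-16,37,0,0,91],[0,0,30,-0.09,91],[0,0,30,-0.09,91]]' >/dev/null
python3 -m jog '[[0,0,20,-0.085,91],[0,0,0,0,91],[0,0,0,0,91],[0,0,0,0,91]]' >/dev/null
python3 - <<'E'
from h import *
to(.4505,.0035,-.029,.452)
E
```

```text
shift mm [-3.1648  0.6283 71.7646] turn 0.0003312109761615112 | pos [0.453  0.0055 0.0428] phi 0.4523312109761614 q6 1.1052573260117156 F [-0.1278 -0.0923  0.7073] w 90.96179117082568 ff 0.0 t 16.6333
```

```bash
python3 -m jog '[[-3,0,20,0,91],[0,0,25,0,91],[0,0,15,0,91],[0,0,8,0,91],[0,0,4,0,91]]' >/dev/null
python3 -m jog '[[0,0,0,0,0],[0,0,0,0,0],[0,0,0,0,0],[0,0,0,0,0],[0,0,0,0,0]]' 25 | egrep 'pos|^force:|width'
python3 -m jog '[[0,0,0,0,0],[0,0,0,0,0],[0,0,0,0,0],[0,0,0,0,0],[0,0,0,0,0]]' | egrep 'pos|force:|width'
python3 -m jog '[[0,0,0,0,0],[0,0,0,0,0],[0,0,0,0,0]]' | egrep 'pos|force:|width'
python3 - <<'E'
from h import *
to(.5548,.172,.001,.185)
E
```

```text
ee_pos: [0.4501, 0.004, -0.0293]
force: [-0.1, 0.0, 0.3]
gripper_width: 0.66
ee_pos: [0.4495, 0.004, -0.03]
force: [-0.7, 1.4, 0.2]
gripper_width: 0.298
finger_force: 0.9
ee_pos: [0.4494, 0.004, -0.03]
force: [0.4, 0.0, 0.4]
gripper_width: 0.278
finger_force: 25.0
shift mm [ 168.3732 -104.7702  -31.0206] turn 0.26890402062192154 | pos [ 0.4494  0.004  -0.03  ] phi 0.45390402062192153 q6 1.1004270437964365 F [0.4228 0.0439 0.4445] w 25.34480539434318 ff 24.998788833618164 t 18.1333
```

```bash
python3 -m jog '[[0,0,-30,0,0],[0,0,-35,0,0],[0,0,-35,0,0],[0,0,-30,0,0],[0,0,0,0,0]]' | egrep 'width|finger_force'
python3 -m jog '[[33.4,-21,0,0,0],[33.4,-21,0,0,0],[33.4,-21,0,0,0],[33.4,-21,0,0,0],[33.4,-21,0,0,0]]' >/dev/null
python3 -m jog '[[0,0,0,0.09,0],[0,0,0,0.09,0],[0,0,0,0.088,0],[0,0,0,0,0],[0,0,0,0,0]]' | egrep 'width|finger_force'
python3 -m jog '[[0,0,0,0,0],[0,0,0,0,0]]' >/dev/null
python3 - <<'E'
from h import *
to(.5538,.172,.001,.185)
E
```

```text
gripper_width: 0.28
finger_force: 25.0
gripper_width: 0.278
finger_force: 25.0
shift mm [ 0.6651 -0.5775 98.6652] turn 0.0017347179855033978 | pos [0.5533 0.1713 0.0997] phi 0.18673471798550334 q6 1.6646016058999615 F [ 0.4019  0.2247 -1.247 ] w 25.354283862980694 ff 24.99788671731949 t 19.55
```

```bash
python3 -m jog '[[0,0,35,0,0],[0,0,25,0,0],[0,0,15,0,0],[0,0,8,0,0],[0,0,0,0,0]]' | egrep 'pos|^force:'
python3 -m jog '[[0,0,6,0,0],[0,0,4,0,0],[0,0,3,0,0],[0,0,0,0,0],[0,0,0,0,0]]' | egrep 'pos|^force:'
python3 -m jog '[[0,0,2,0,0],[0,0,1,0,0],[0,0,0,0,0],[0,0,0,0,0]]' | egrep 'pos|^force:'
```

```text
ee_pos: [0.5523, 0.171, 0.0153]
force: [0.6, 0.4, -1.9]
ee_pos: [0.5538, 0.1717, 0.0044]
force: [0.6, -0.3, -1.9]
ee_pos: [0.5536, 0.1716, 0.001]
force: [0.8, -1.0, -1.2]
```

```bash
python3 -m jog '[[0,0,1,0,0],[0,0,1,0,0],[0,0,0,0,0]]' | egrep 'pos|^force:'
python3 -m jog '[[0,0,0,0,50],[0,0,0,0,50],[0,0,0,0,50],[0,0,0,0,50],[0,0,-8,0,50]]' | egrep 'pos|^force:|width'
python3 -m jog '[[0,0,-35,0,50],[0,0,-40,0,50],[0,0,-40,0,50],[0,0,-40,0,50],[0,0,-40,0,50]]' >/dev/null
python3 -m jog '[[0,40,0,0,50],[0,40,0,0,50],[0,40,0,0,50],[0,0,0,0,50],[0,0,0,0,50]]' >/dev/null
python3 - <<'E'
from h import *
to(.5538,.172,.001,.185)
a=viewer.capture("side"); b=viewer.capture("top"); cv2.imwrite("pics/side7.png",a); cv2.imwrite("pics/top7.png",b)
# dial segmentation check
for n,im,(x0,y0,x1,y1) in(("top",cv2.imread("pics/top0.png"),(325,180,410,245)),("side",cv2.imread("pics/side0.png"),(285,130,350,190))):
    im=im[y0:y1,x0:x1].astype(int); print(n,[im[r-y0,c-x0].tolist() for c,r in (((350,210),(390,200),(372,235),(345,225),(395,230)) if n=="top" else ((300,150),(312,175),(330,178),(320,190-1),(299,165)))])
E
```

```text
ee_pos: [0.5538, 0.1716, -0.0]
force: [-1.5, -0.5, 4.5]
ee_pos: [0.5523, 0.1712, 0.0058]
force: [0.4, -0.4, 0.1]
gripper_width: 0.547
shift mm [  -0.0228 -122.0492  201.4936] turn -0.0028628864970412504 | pos [0.5759 0.0519 0.2025] phi 0.1821371135029587 q6 1.4585705054468217 F [-0.3652  0.1075  0.2275] w 49.83125175134382 ff 0.0 t 22.2167
top [[166, 172, 167], [161, 170, 165], [75, 73, 73], [109, 109, 109], [73, 70, 67]]
side [[212, 222, 221], [129, 133, 133], [214, 224, 221], [110, 111, 110], [165, 166, 163]]
```

Both spindles are seated by force and height. Now I'll fit the counter's pose and the hand's angle.

```bash
cat > dial.py <<'E'
from h import *
obs={}
for n,(x0,y0,x1,y1),th in(("top",(325,183,410,240),140),("side",(285,130,350,190),192)):
    im=cv2.GaussianBlur(cv2.resize(cv2.imread(f"pics/{n}0.png")[y0:y1,x0:x1],None,fx=4,fy=4,interpolation=cv2.INTER_CUBIC),(3,3),0); m=(im.min(2)>th).astype(np.uint8)
    m=cv2.morphologyEx(m,cv2.MORPH_OPEN,np.ones((7,7)))
    k,l,s,_=cv2.connectedComponentsWithStats(m); m=(l==1+np.argmax(s[1:,4])).astype(np.uint8)
    cc=max(cv2.findContours(m,0,1)[0],key=len); h=cv2.convexHull(cc)[:,0]; h=(h+.5)/4-.5+[x0,y0]
    obs[n]=h; print(n,cv2.fitEllipse(h.astype(np.float32)),len(h))
a=np.linspace(0,2*np.pi,361)
def frame(p):
    x,y,z,w,t=p; u=np.array([np.cos(w)*np.cos(t),np.sin(w)*np.cos(t),np.sin(t)]); v=np.array([-np.sin(w),np.cos(w),0]); return np.array([x,y,z]),u,v,np.cross(u,v)
def res(p):
    o,u,v,_=frame(p); X=o+.084*(np.outer(np.cos(a),u)+np.outer(np.sin(a),v)); r=[]
    for n,h in obs.items():
        q=proj(n,X).astype(np.float32).reshape(-1,1,2); r+=[cv2.pointPolygonTest(q,tuple(map(float,t)),True) for t in h]
    return np.array(r)
E
python3 - <<'E'
from dial import *
s=least_squares(res,[.53,-.25,.12,.2,.61],x_scale=[.01,.01,.01,.1,.1],loss="soft_l1",diff_step=1e-3); print("x y z yaw tilt",s.x,"rms",np.sqrt(np.mean(res(s.x)**2)))
g=lambda p:res(np.r_[p[:2],.12,p[2],np.radians(35)])
s2=least_squares(g,[s.x[0],s.x[1],.18],loss="soft_l1",diff_step=1e-3); print("fixed",s2.x,"rms",np.sqrt(np.mean(g(s2.x)**2)))
p=np.r_[s2.x[:2],.12,s2.x[2],np.radians(35)]; o,u,v,n=frame(p)
# hand angle th (positive ccw from 12): bar top corners overlap with dark pixels; zero pin
print("normal",n,"12oclock pin top px",proj("top",o+.07*u),proj("side",o+.07*u))
D={}
for nm,(x0,y0,x1,y1) in(("top",(355,195,395,232)),("side",(305,140,342,165))):
    im=cv2.imread(f"pics/{nm}0.png"); yy,xx=np.mgrid[y0:y1,x0:x1]; D[nm]=(x0,y0,im[y0:y1,x0:x1].max(2)<60); print(nm,"dark centroid",xx[D[nm][2]].mean(),yy[D[nm][2]].mean(),D[nm][2].sum())
def iou(th,dx=0):
    e=np.cos(th)*u+np.sin(th)*v; f=np.cross(n,e); X=np.array([o+i*.0425*e+j*.009*f+k*n for i in(-1,1) for j in(-1,1) for k in(.010,.046)]); r=[]
    for nm,(x0,y0,m) in D.items():
        h=cv2.convexHull(((proj(nm,X)-[x0,y0]+.5)*8).astype(np.int32)); w=np.zeros((m.shape[0]*8,m.shape[1]*8),np.uint8); cv2.fillConvexPoly(w,h,1); M=np.kron(m,np.ones((8,8)))>0
        r.append((M&(w>0)).sum()/(M|(w>0)).sum())
    return r
for th in np.arange(-3.7,-1.85,.1): print(round(th,2),np.round(iou(th),2),end=" ")
E
```

```text
top ((371.2053527832031, 209.08843994140625), (43.24415969848633, 53.834964752197266), 61.09930419921875) 42
side ((316.7268371582031, 158.9913787841797), (28.019792556762695, 51.022613525390625), 136.39288330078125) 35
x y z yaw tilt [ 0.52   -0.271   0.119   0.2068  0.6118] rms 0.2956066525854863
fixed [ 0.5199 -0.2705  0.2055] rms 0.3088077884125388
normal [-0.5615 -0.117   0.8192] 12oclock pin top px [[369.7601 190.5608]] [[300.8233 145.2071]]
top dark centroid 374.76216216216216 214.9945945945946 185
side dark centroid 323.7857142857143 153.60267857142858 224
-3.7 [0.19 0.44] -3.6 [0.19 0.45] -3.5 [0.2  0.47] -3.4 [0.21 0.49] -3.3 [0.23 0.5 ] -3.2 [0.25 0.51] -3.1 [0.29 0.54] -3.0 [0.34 0.56] -2.9 [0.41 0.6 ] -2.8 [0.5  0.64] -2.7 [0.62 0.69] -2.6 [0.79 0.73] -2.5 [0.78 0.77] -2.4 [0.67 0.76] -2.3 [0.55 0.72] -2.2 [0.46 0.62] -2.1 [0.38 0.51] -2.0 [0.33 0.4 ] -1.9 [0.29 0.3 ]
```

Counter fit (rms 0.3 px): dial centre (0.520, -0.271, 0.1195), yaw 0.2055, tilt 35°. Hand is 2.53 rad clockwise. The moves can't tilt the tool, so I'll sweep the bar round with shut fingers, tool vertical and x upslope, which keeps the body clear of the guard. Now to work out the path.

```bash
cat > path.py <<'E'
from h import *
from scipy.optimize import linprog
w,t=.2055,np.radians(35); o=np.array([.52,-.2708,.1195]); OFF=.0345
u=np.array([np.cos(w)*np.cos(t),np.sin(w)*np.cos(t),np.sin(t)]); v=np.array([-np.sin(w),np.cos(w),0]); n=np.cross(u,v)
uh=np.array([np.cos(w),np.sin(w),0])
def tipz(B): # dial height under B + 27 mm
    d=(B-o)@uh; return o[2]+d*np.tan(t)+.027
def block(th,rho=.028,gap=0.):
    e=np.cos(th)*u+np.sin(th)*v; f=np.cross(n,e); fh=f*[1,1,0]; fh/=np.linalg.norm(fh)
    B0=o+rho*e+.022*n; s=0.02
    for _ in range(4):
        z=tipz(B0-s*fh)
        A=[];b=[]   # vars X(3), s ; block centre C=B0-s fh
        for a,lo,hi in((e,-.0425,.0425),(f,-.009,.009),(n,.010,.046)):
            A+=[[*a,0],[*-a,0]]; b+=[hi+a@o,-lo-a@o]
        for a,h in((uh,.016),(v,.0135)):
            k=a@fh; A+=[[*a,k],[*-a,-k]]; b+=[h+a@B0,h-a@B0]
        A+=[[0,0,-1,0],[0,0,1,0]]; b+=[-z,z+.06]
        s=linprog([0,0,0,-1],A,b,bounds=[(None,None)]*4).x[3]
    C=B0-(s+gap)*fh; C[2]=tipz(C); return C
E
python3 - <<'E'
from path import *
s=robot.get_state(); R=s["eef_rot"]; p=s["ee_pos"]; pr=p+[0,0,OFF]
phi=w; X=np.array([[np.cos(phi),np.sin(phi),0],[np.sin(phi),-np.cos(phi),0],[0,0,-1]])
P=[block(-2.53,gap=.012)]+[block(th) for th in np.arange(-2.53,.01,.2109)]
to(*(P[0]-[0,0,OFF]),w)
print("start real",P[0])
for a,b,th in zip(P,P[1:],np.arange(-2.53,.01,.2109)): print(round(th,2),"real",b,"step",(X@(b-a)*1e3).round(1))
E
```

```text
shift mm [-171.7403  282.5095  129.6956] turn -0.01990603705745353 | pos [0.5756 0.0542 0.2022] phi 0.1855939629425465 q6 1.4585538746522566 F [0.3933 0.6222 0.0884] w 49.77016455977132 ff 0.0 t 22.3167
start real [ 0.4589 -0.2551  0.1069]
-2.53 real [ 0.4669 -0.2641  0.111 ] step [ 6.  10.4 -4.2]
-2.32 real [ 0.464  -0.2723  0.1079] step [-4.5  7.5  3.1]
-2.11 real [ 0.4637 -0.2825  0.1062] step [-2.4  9.9  1.7]
-1.9 real [ 0.4665 -0.2934  0.1066] step [ 0.5 11.3 -0.4]
-1.69 real [ 0.4725 -0.3036  0.1092] step [ 3.8 11.2 -2.7]
-1.48 real [ 0.4793 -0.3123  0.1127] step [ 4.9  9.9 -3.4]
-1.26 real [ 0.4863 -0.3198  0.1164] step [ 5.3  8.8 -3.7]
-1.05 real [ 0.4955 -0.3246  0.122 ] step [ 8.   6.6 -5.6]
-0.84 real [ 0.506  -0.3257  0.129 ] step [10.   3.2 -7. ]
-0.63 real [ 0.5179 -0.3181  0.1383] step [13.2 -5.1 -9.3]
-0.42 real [ 0.5262 -0.3094  0.1452] step [ 9.9 -6.8 -6.9]
-0.21 real [ 0.5316 -0.3002  0.1503] step [ 7.2 -7.9 -5.1]
0.0 real [ 0.5347 -0.2907  0.1537] step [ 4.9 -8.7 -3.5]
```

```bash
python3 -m jog '[[0,0,-40,0,0],[0,0,-40,0,0],[0,0,-20,0,0],[-21,35,0,0,0],[-21,35,0,0,0]]' >/dev/null
python3 -m jog '[[-21,35,0,0,0],[-21,35,0,0,0],[-21,35,0,0,0],[-22,35,0,0,0],[-22,35,0,0,0]]' >/dev/null
python3 -m jog '[[-22,36,0,-0.02,0],[0,0,35,0,0],[0,0,35,0,0],[0,0,30,0,0],[0,0,0,0,0]]' >/dev/null
python3 -m jog '[[0,0,20,0,0],[0,0,0,0,0],[0,0,0,0,0],[0,0,0,0,0]]' >/dev/null
python3 - <<'E'
from path import *
to(*(block(-2.53,gap=.012)-[0,0,OFF]),w)
E
```

```text
shift mm [ -2.7595   0.8968 111.6676] turn 0.001565905769510323 | pos [ 0.4611 -0.2535  0.184 ] phi 0.2070659057695103 q6 0.839162609015254 F [-0.1807 -0.6241 -0.4477] w 0.39735935702368613 ff 0.0 t 23.9
```

```bash
python3 -m jog '[[-3,1,30,0,0],[0,0,30,0,0],[0,0,25,0,0],[0,0,15,0,0],[0,0,8,0,0]]' | egrep 'pos|^force'
python3 -m jog '[[0,0,4,0,0],[0,0,0,0,0],[6,10,-4,0,0],[0,0,0,0,0]]' | egrep 'pos|^force'
python3 -m jog '[[-2,4,2,0,0],[-2,4,1,0,0],[0,0,0,0,0]]' | egrep 'pos|^force'
```

```text
ee_pos: [0.4571, -0.2549, 0.0736]
force: [0.1, -0.2, 0.6]
ee_pos: [0.466, -0.2644, 0.0756]
force: [-1.2, 1.1, 0.1]
ee_pos: [0.4615, -0.2717, 0.0713]
force: [-3.1, 3.9, 1.7]
```

Contact is made as expected (about 5 N against the push). Continue the sweep.

```bash
python3 -m jog '[[0,5.5,0,0,0],[0,5.5,0,0,0],[0.5,5.5,-0.3,0,0],[0.5,5.7,-0.3,0,0],[0,0,0,0,0]]' | egrep 'pos|^force'
python3 -m jog '[[2,5.5,-1.3,0,0],[2,5.5,-1.4,0,0],[2.5,5,-1.7,0,0],[2.5,5,-1.7,0,0],[0,0,0,0,0]]' | egrep 'pos|^force'
python3 - <<'E'
from path import *
for th in(-1.26,-1.05): to(*(block(th)-[0,0,OFF]),w)
cv2.imwrite("pics/side8.png",viewer.capture("side"))
E
```

```text
ee_pos: [0.4677, -0.2946, 0.072]
force: [-3.0, 1.0, 1.3]
ee_pos: [0.4817, -0.314, 0.0781]
force: [-3.1, -1.2, 0.3]
shift mm [ 3.5176  6.7741 -3.918 ] turn 0.00045920917434738584 | pos [ 0.4817 -0.314   0.0781] phi 0.2059592091743473 q6 0.7687028131346462 F [-3.0883 -1.1752  0.2951] w 0.5812442570524513 ff 1.908571858657524 t 25.7333
shift mm [11.5689 13.3257 -9.5473] turn 0.00045920917434738584 | pos [ 0.4817 -0.314   0.0781] phi 0.2059592091743473 q6 0.7687028131346462 F [-3.0883 -1.1752  0.2951] w 0.5812442570524513 ff 1.908571858657524 t 25.7333
```

```bash
python3 -m jog '[[3.5,6.8,-4,0,0],[4,3.3,-2.8,0,0],[4,3.3,-2.8,0,0],[0,0,0,0,0]]' | egrep 'pos|^force'
python3 -m jog '[[5,1.6,-3.5,0,0],[5,1.6,-3.5,0,0],[0,0,0,0,0]]' | egrep 'pos|^force'
python3 -m jog '[[4,0,-2.8,0,0],[4,-1,-2.8,0,0],[5.2,-4.1,-3.7,0,0],[0,0,0,0,0]]' | egrep 'pos|^force'
python3 - <<'E'
from path import *
for th in(-.63,-.42): to(*(block(th)-[0,0,OFF]),w)
E
```

```text
ee_pos: [0.4975, -0.3248, 0.0884]
force: [-2.4, -1.5, 0.7]
ee_pos: [0.5085, -0.3251, 0.0956]
force: [0.3, 0.3, 0.0]
ee_pos: [0.5192, -0.3164, 0.1046]
force: [0.4, -1.6, 0.7]
shift mm [-1.5416  1.3148  0.7651] turn 0.0009926646995512822 | pos [ 0.5192 -0.3164  0.1046] phi 0.20649266469955121 q6 0.7975032263668917 F [ 0.3869 -1.5542  0.6648] w 0.6574401828942141 ff 0.5957181109988596 t 26.7
shift mm [ 8.291  -5.4291 -6.092 ] turn 0.0009926646995512822 | pos [ 0.5192 -0.3164  0.1046] phi 0.20649266469955121 q6 0.7975032263668917 F [ 0.3869 -1.5542  0.6648] w 0.6574401828942141 ff 0.5957181109988596 t 26.7
```

```bash
python3 -m jog '[[4,-3,-3,0,0],[4,-2.5,-3,0,0],[0,0,0,0,0]]' | egrep 'pos|^force'
python3 -m jog '[[3.6,-4,-2.5,0,0],[3.6,-4,-2.5,0,0],[0,0,0,0,0]]' | egrep 'pos|^force'
python3 -m jog '[[2.5,-2.5,-1.7,0,0],[1.2,-2.5,-0.9,0,0],[0,0,0,0,0]]' | egrep 'pos|^force'
python3 - <<'E'
from path import *
to(*(block(0)-[0,0,OFF]),w)
E
```

```text
ee_pos: [0.5253, -0.3091, 0.1104]
force: [-0.7, -1.0, -1.0]
ee_pos: [0.5304, -0.2996, 0.1152]
force: [-0.4, -0.7, -0.2]
ee_pos: [0.5326, -0.2944, 0.1175]
force: [0.2, -1.0, 0.3]
shift mm [ 2.826  -3.1199 -1.7506] turn 0.0005997341667960399 | pos [ 0.5326 -0.2944  0.1175] phi 0.20609973416679606 q6 0.8406020962691282 F [ 0.2244 -0.9869  0.3117] w 0.5127660296879507 ff 0.35325444107002113 t 27.45
```

```bash
python3 -m jog '[[1,-1.5,-0.7,0,0],[0.5,-1.5,-0.4,0,0],[0,0,0,0,0],[0,0,0,0,0]]' | egrep 'pos|force'
python3 -m jog '[[0,-1,0,0,0],[0,-1,0,0,0],[0,0,0,0,0],[0,0,0,0,0]]' | egrep 'pos|force'
python3 - <<'E'
from path import *
to(*(block(0)-[0,0,OFF]),w)
cv2.imwrite("pics/s9.png",viewer.capture("side")); cv2.imwrite("pics/t9.png",viewer.capture("top"))
from scipy.optimize import minimize_scalar
im=cv2.imread("pics/s9.png"); x0,y0,x1,y1=285,120,345,170; m=im[y0:y1,x0:x1].max(2)<60; print(m.sum())
def io(th):
    e=np.cos(th)*u+np.sin(th)*v; f=np.cross(n,e); X=np.array([o+i*.0425*e+j*.009*f+k*n for i in(-1,1) for j in(-1,1) for k in(.010,.046)])
    h=cv2.convexHull(((proj("side",X)-[x0,y0]+.5)*8).astype(np.int32)); W=np.zeros((m.shape[0]*8,m.shape[1]*8),np.uint8); cv2.fillConvexPoly(W,h,1); M=np.kron(m,np.ones((8,8)))>0
    return (M&(W>0)).sum()/(M|(W>0)).sum()
print([(round(a,2),round(io(a),2)) for a in np.arange(-1,.25,.1)])
E
```

```text
ee_pos: [0.5332, -0.2914, 0.1184]
force: [-0.5, -1.9, 0.4]
finger_force: 0.4
ee_pos: [0.5331, -0.2897, 0.1185]
force: [1.5, -0.8, 0.3]
finger_force: 0.8
shift mm [ 1.3541  1.3248 -0.686 ] turn 0.00022050805378115435 | pos [ 0.5331 -0.2897  0.1185] phi 0.20572050805378114 q6 0.8481910124722071 F [ 1.5394 -0.818   0.2551] w 0.4572599495747114 ff 0.8268655666324776 t 28.1167
412
[(np.float64(-1.0), np.float64(0.42)), (np.float64(-0.9), np.float64(0.45)), (np.float64(-0.8), np.float64(0.48)), (np.float64(-0.7), np.float64(0.5)), (np.float64(-0.6), np.float64(0.53)), (np.float64(-0.5), np.float64(0.55)), (np.float64(-0.4), np.float64(0.58)), (np.float64(-0.3), np.float64(0.6)), (np.float64(-0.2), np.float64(0.61)), (np.float64(-0.1), np.float64(0.62)), (np.float64(-0.0), np.float64(0.62)), (np.float64(0.1), np.float64(0.61)), (np.float64(0.2), np.float64(0.59))]
```

```bash
python3 -m jog '[[0,-1,0,0,0],[0,0,0,0,0],[0,0,0,0,0]]' | egrep 'pos|force'
python3 -m jog '[[0,-1,0,0,0],[0,0,0,0,0],[0,0,0,0,0]]' | egrep 'pos|force'
python3 -m jog '[[0,-1,0,0,0],[0,0,0,0,0],[0,0,0,0,0]]' | egrep 'pos|force'
```

```text
ee_pos: [0.533, -0.2887, 0.1186]
force: [1.9, -2.1, 0.4]
finger_force: 1.0
ee_pos: [0.5329, -0.2883, 0.1186]
force: [2.3, -4.2, 1.2]
finger_force: 2.2
ee_pos: [0.533, -0.2883, 0.1187]
force: [2.7, -6.1, -1.2]
finger_force: 3.3
```

The position stalls at y = -0.2883 while the force climbs, so the stop is reached. I'll press a little more, back off and look.

```bash
python3 -m jog '[[0,-1,0,0,0],[0,-1,0,0,0],[0,-1,0,0,0],[0,0,0,0,0],[0,0,0,0,0]]' | egrep 'pos|force'
python3 -m jog '[[0,5,0,0,0],[0,10,0,0,0],[0,0,-30,0,0],[0,0,-40,0,0],[0,0,-40,0,0]]' | egrep 'pos|^force'
python3 -m jog '[[-40,0,-10,0,0],[-40,0,0,0,0],[-40,0,0,0,0],[-40,0,0,0,0],[0,0,0,0,0]]' >/dev/null
python3 -m jog '[[0,40,0,0,0],[0,40,0,0,0],[0,40,0,0,0],[0,40,0,0,0],[0,0,0,0,0]]' | egrep 'pos|^force'
python3 - <<'E'
from path import *
s=viewer.capture("side"); t=viewer.capture("top"); cv2.imwrite("pics/s10.png",s); cv2.imwrite("pics/t10.png",t)
r=lambda im,a,b,c,d,W,H:cv2.resize(im[b:d,a:c],(W,H),interpolation=cv2.INTER_CUBIC)
A=r(t,325,165,415,240,400,333); B=r(t,170,165,260,255,267,267); D=r(s,165,240,285,340,320,267); E=r(s,270,110,355,181,400,333)
cv2.imwrite("pics/final.png",np.vstack([np.hstack([A,E]),np.hstack([B,D,np.zeros((267,213,3),np.uint8)])]))
for nm,(x0,y0,x1,y1) in(("top",(345,185,400,235)),("side",(295,130,345,170))):
    im=cv2.imread(f"pics/{nm[0]}10.png"); m=im[y0:y1,x0:x1].max(2)<60; o2=[]
    for th in np.arange(-.4,.3,.05):
        e=np.cos(th)*u+np.sin(th)*v; f=np.cross(n,e); X=np.array([o+i*.0425*e+j*.009*f+k*n for i in(-1,1) for j in(-1,1) for k in(.010,.046)])
        h=cv2.convexHull(((proj(nm,X)-[x0,y0]+.5)*8).astype(np.int32)); W=np.zeros((m.shape[0]*8,m.shape[1]*8),np.uint8); cv2.fillConvexPoly(W,h,1); M=np.kron(m,np.ones((8,8)))>0
        o2.append((round(float(th),2),round(float((M&(W>0)).sum()/(M|(W>0)).sum()),2)))
    print(nm,m.sum(),o2)
E
```

```text
ee_pos: [0.5331, -0.2882, 0.1189]
force: [4.4, -12.4, -1.8]
finger_force: 6.6
ee_pos: [0.5329, -0.2973, 0.2279]
force: [0.9, -0.7, 1.3]
ee_pos: [0.4112, -0.4932, 0.2351]
force: [0.2, 0.8, -1.2]
top 237 [(-0.4, 0.46), (-0.35, 0.49), (-0.3, 0.53), (-0.25, 0.56), (-0.2, 0.61), (-0.15, 0.66), (-0.1, 0.7), (-0.05, 0.74), (-0.0, 0.76), (0.05, 0.76), (0.1, 0.71), (0.15, 0.65), (0.2, 0.58), (0.25, 0.51)]
side 280 [(-0.4, 0.73), (-0.35, 0.75), (-0.3, 0.77), (-0.25, 0.78), (-0.2, 0.79), (-0.15, 0.8), (-0.1, 0.8), (-0.05, 0.8), (-0.0, 0.8), (0.05, 0.8), (0.1, 0.8), (0.15, 0.81), (0.2, 0.8), (0.25, 0.79)]
```

View pics/final.png

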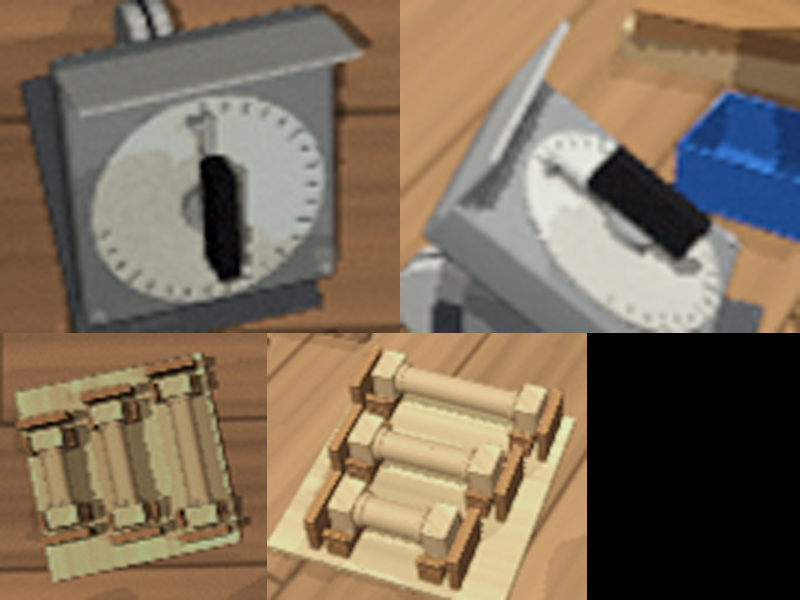

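The pointer rests against the pin at 12 o'clock (image fit: about 0.0 rad). All three spindles sit between their stops in the right rows, and the arm is clear of everything.

```bash
python3 -c "
from station import robot
print(robot.get_state()['clock']); print(robot.hand_in())"
```

```text
30.7333
the job is handed in; nothing more can be done
None
```

The job is handed in at 30.7 s: both loose spindles are seated in their rows, and the counter hand rests against its zero stop; the bar was pushed round, not gripped, because the moves cannot tilt the tool.

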